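# Check a foam tyre's hardness on the truer

## Robot

A 6-joint arm with a two-finger parallel gripper is mounted at the origin on the work surface. World frame = base frame: x ahead of the robot, y to its left, z up, the work surface at z = 0. Lengths are in m, angles in rad, forces in N, time in s.
With the tool pointing down it reaches from about 0.3 to 0.875 m from the base axis. Payload 4.2 kg.
Tool frame: the origin (TCP) lies midway between the tips of the shut fingers; the grasp point (between the pads) lies 19 mm behind it (ctrl.tcp_to_grasp is the distance from the TCP to the grasp point, in m); x points along the fingers, z is the direction in which the jaws open and shut, and the axes are right-handed (so a half turn about x gives the same grasp; the last joint's range is limited). The gripper opens to 85 mm and grips with 20 to 120 N. Pads are 22 mm wide; open, the fingers measure 114 mm over their backs; the gripper's body (76 mm by 85 mm) begins 54 mm behind the grasp point. The pads swing forward as they close: fully open they stand 13 mm farther back than shut.
Start: joints at [1.255, 0.32, 1.565, -0, 1.257, -0.02], TCP at [0.168, 0.55, 0.231] pointing down, gripper open.
Joint ranges: [-3.11, 3.11], [-0.84, 2.01], [0.21, 2.61], [-1.34, 4.49], [0.05, 2.63], [-2.56, 2.56]. Speed limits (rad/s): [2.57, 2.57, 3.14, 3.14, 3.14, 3.14].

## Interface

Orientations are given as a rotation vector (axis times angle).
In Python, from rig import ctrl gives the robot as it stands.
- The arm moves only by the shell command python3 -m crank 'ROWS' [FORCE]. ROWS is JSON, a list of rows, each an object of numbers: "fingers": the closure, from 0 (fully open) to 1 (shut); "dx", "dy", "dz": the shift along the tool's x, y, z in m; "yaw": the turn about the tool's x in degrees. A call has exactly 10 rows; each row shifts and turns the pose as measured when the row begins, along the tool's axes as they then stand; what a row does not reach is not made up. A row lasts 1/12 s, in which the tool goes at most 41.7 mm and 7.16 degrees, less where a joint would pass 70% of its speed; a pose out of reach is approached as far as the arm can. A call is refused whole if a number of a shift passes 0.0417 or a number of a turn 7.16, either way. A call with a gripper value outside its range is refused whole. The fingers move at their own pace and stop on an object; FORCE is the grip in N (left out, the last holds). Time passes only in rows, so rows that do not move let the fingers close, or fill a call up. It gives the time, the measured TCP pose, the force and the opening at its end, in the units of the state.
- ctrl.get_obs(): the state, without advancing time (a new reading comes with each control period).
- ctrl.snapshot(name): name is "scene" or "top"; returns the picture (420x560x3 uint8, red, green, blue); there is no depth.
- ctrl.camera_info(name): a dict with "K" (3x3 intrinsics, pixels), "dist" ([k1, k2, p1, p2, k3] as OpenCV has them; the pictures are not rectified), "xyz" and "attitude" of the camera in the world. Camera axes: x right, y down, z forward; pixel columns grow to the right and rows downward; lengths in m; the calibration is good to about 2 mm. A picture is of the moment at which its call begins. camera_info takes no time and is no camera call.
- ctrl.sign_off(): hands the job in, once; it reports no verdict.
The state is a dict: "t": time; "joint_pos": joint angles; "qvel": joint speeds; "joint_efforts": joint torques, N m; "eef_pos": TCP position; "eef_rot": TCP orientation; "force": force on the tool from outside, world axes, zero at the start; "moment": the same for the moment, N m; "finger_gap": opening from 0.0 (shut) to 1.0 (fully open).
Only numpy, scipy, OpenCV 4.12 (cv2) and the standard library are available. Lean on these libraries where they do the work, as an engineer would, in place of code of your own. Each camera call takes 0.05 s, during which the arm holds its last target.

## Task

The foam tyre on the tyre truer is ready to be checked, but the truer is still switched on: first turn its speed dial anticlockwise until it clicks past its detent to off, pointer at the red dot. Then take the hardness gauge out of its stand and hold it upright with the foot of its sprung nose centred on the yellow dot on top of the tread, pressing lightly until the red line on the nose reaches the collar (nose about half-way in), never hard. Finish while still holding it there, in the gripper, steady and pressed; leave everything else on the bench where it is.

Things in the scene. Friction and masses are not known exactly. Their poses are not given: they have to be found in the camera images.
- truer: tyre truer, screwed to the bench: base plate 200 x 360 mm; dark headstock and motor at its left (own +y, 102 mm high), foam-tyred wheel in the middle, cutter slide in front of it (below 75 mm), grey control box at its right (own y -178 to -72 mm, top 75 mm above the bench). Origin on the bench, below and 20 mm nearer the robot than the wheel's centre; own x away from the robot at yaw 0, z up
- dial (a joint): the truer's speed dial, rad: 0 = off, against its stop; grows clockwise seen from above (to 4.8 = full speed), so off is anticlockwise. A spring detent peaks at 0.5 (about 0.12 N m to pass, felt from 0.94 to 0.06); past it the dial snaps on to below 0.15. Elsewhere it stays where left (friction 0.02 N m). Starts between 1.0 and 1.4; off is below 0.3
- dial_grip (a point): centre of the speed dial, on its vertical axis, 14 mm above the control box's flat top: a round fluted black knob, 36 mm across at its foot, 33 mm at its top, 24 mm tall, with a white pointer line on its top. Nothing within 60 mm of its axis stands higher than the box top
- wheel: the wheel on the truer's spindle: black foam tyre 64 mm in diameter, 28 mm wide, white rim, axis level along the truer's y, 75 mm above the bench. Origin at its centre. The spindle turns if pushed off-centre with more than about 0.12 N m
- dot (a point): the yellow paint dot, 14 mm across, on the crown of the tyre's tread, in the middle of its width: this point is its centre on the tread surface, 107 mm above the bench at the start, facing straight up
- stand: dark gauge stand, fixed to the bench: block 130 (own x) x 60 (y) x 45 mm high, origin at the centre of its underside. The gauge's collar (22 mm across) and nose hang in a 28 mm through hole at own x = -35 mm, 32 mm deep: lift straight up 35 mm or more to clear. Two short drivers stand fixed at own x = +45 mm, up to 93 mm high
- gauge_grip (a point): centre of the hardness gauge's light grey slab: 24 mm thick (own x) x 38 mm wide (own y) x 66 mm tall (z up), display on its -x face, dark rubber grips on the narrow +-y sides, to be gripped across the 38 mm. 65 mm above the foot's underside (nose out), 33 mm below the top. The slab's lower edge rests on the stand, so this point starts 78 mm above the bench. Mass about 0.2 kg
- gauge_tip (a point): centre of the underside of the gauge's round flat steel foot (16 mm across), at the end of the sprung nose, on the body's axis: the point to set on the dot. z up along the gauge
- nose (a joint): how far the gauge's nose is pushed into its body, in m: 0 = fully out (spring push 2.8 N), 0.010 = fully in (9.8 N), 0.7 N per mm in between; the red line on the nose reaches the collar at about 0.005
- gauge: the whole hardness gauge with its nose; origin on its axis at the foot's underside when the nose is out, z up along the gauge, display towards own -x
- parts_case: bystander: clear flat organiser case with small parts, 115 x 150 x 30 mm, lying on the bench on the side away from the gauge stand; origin under its centre
- spare_wheel_low: bystander: spare foam wheel lying flat, 64 mm across, 28 mm high, lower one of a stack of two at the back; origin under its centre
- spare_wheel_top: bystander: the upper spare wheel of the stack; origin under its centre
- glue_bottle: bystander: white glue bottle with black nozzle, 40 mm across, 101 mm tall, at the back; origin under its centre
- red_cup: bystander: red plastic cup, 68 mm across, 75 mm tall, at the back; origin under its centre
- driver: bystander: screwdriver 170 mm long lying on the bench near the robot's left
Things that resemble listed ones, but are neither listed nor needed, are in the scene too. What is shaped like the stand but purple is not meant.

How it is judged:
On the way, in this order (a step that is already met when the one before it is completed fails the run):
1. the speed dial is turned past its click to off (value of joint dial below 0.3 rad), for 0.2 s.
2. the gripper has lifted the gauge clear of its stand (z of gauge_tip in the frame of stand above 0.047 m and contact force between gauge and stand below 0.1 N and contact force between gauge and the fingers above 2 N), for 0.1 s.
At the end, for the whole second after the job is handed in: Through the last second the dial is off (below 0.3 rad) and the gauge, held by the fingers and touching the stand nowhere, is upright within 0.10 rad, still, with the centre of its foot within 7 mm of the yellow dot's centre, its nose 2 to 8.5 mm in and 3 to 12 N on the tyre (value of joint dial below 0.3 rad and distance between gauge_tip and dot below 0.007 m and angle between gauge's own z axis and vertical below 0.1 rad and value of joint nose between 0.002 and 0.0085 m and contact force between gauge and wheel between 3 and 12 N and contact force between gauge and the fingers above 2 N and contact force between gauge and stand below 0.1 N and linear speed of gauge below 0.02 m/s and angular speed of gauge below 0.2 rad/s); the arm keeps its last pose, push and grip.
It fails at once if the gauge touches the tyre while the truer is still switched on (contact force between gauge and wheel above 0.5 N and value of joint dial above 0.3 rad).
It fails at once if the gauge is pressed hard (over 20 N) on the tyre (contact force between gauge and wheel above 20 N).
It fails at once if another thing on the bench is shifted by more than 20 mm (distance of any of parts_case, spare_wheel_low, spare_wheel_top, glue_bottle, red_cup, driver from where it was at the start of the episode above 0.02 m).
It also fails if it takes over 48 s, if anything falls off the work surface, if the arm or the gripper's body presses on something with over 40 N, if the wrist force passes 120 N, or if a joint passes its speed limit or range.

## Working session

There is one attempt and no reset: what is moved stays moved. The work goes in short steps, Python scripts to look and compute and a shell command to move; the robot and the scene stay as the last step left them, time stands still between calls to the robot, and variables do not carry over. Pictures are saved under pics/ and viewed, and the job is handed in when it is done.

```bash
ls; mkdir -p pics
python3 - <<'E'
from rig import ctrl
import cv2
for n in("scene","top"):
    cv2.imwrite(f"pics/{n}0.png",ctrl.snapshot(n)[:,:,::-1]); print(ctrl.camera_info(n))
print(ctrl.get_obs(),ctrl.tcp_to_grasp)
E
```

```text
pics
{'K': array([[527.37582926,   0.        , 280.6334491 ],
       [  0.        , 527.37582926, 207.91413722],
       [  0.        ,   0.        ,   1.        ]]), 'dist': array([-0.0948183,  0.       ,  0.       ,  0.       ,  0.       ]), 'xyz': array([ 1.29659775, -0.62024345,  0.78331461]), 'attitude': array([-2.00716982, -0.9547311 ,  0.46765511])}
{'K': array([[482.9169375 ,   0.        , 282.53708504],
       [  0.        , 482.9169375 , 201.79616471],
       [  0.        ,   0.        ,   1.        ]]), 'dist': array([-0.1335528,  0.       ,  0.       ,  0.       ,  0.       ]), 'xyz': array([0.37530733, 0.0050312 , 1.27365146]), 'attitude': array([-2.11604239,  2.17700575, -0.13708496])}
{'t': 0.1, 'joint_pos': array([ 1.25502088e+00,  3.20233947e-01,  1.56558836e+00,  4.09653717e-06,
        1.25738421e+00, -2.00264258e-02]), 'qvel': array([ 0.00162885, -0.0002486 , -0.00399035, -0.00081669, -0.00066544,
       -0.00059217]), 'joint_efforts': array([-5.43577171e-04, -4.16409624e+01, -2.34704643e+01, -1.21192743e-04,
        4.78630202e-03, -1.39120903e-05]), 'eef_pos': array([0.16746466, 0.54961756, 0.23055073]), 'eef_rot': array([-0.98959066,  1.33606994,  0.98804358]), 'force': array([-0.13347393, -0.54953057, -0.01298939]), 'moment': array([ 0.02752527, -0.03404128, -0.00571635]), 'finger_gap': 1.0015279691942023} 0.0187
```

View pics/scene0.png

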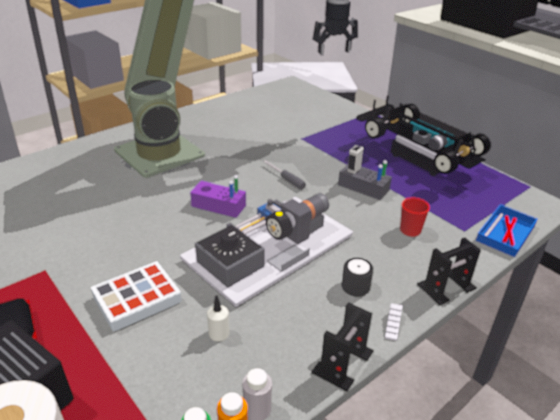

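View pics/top0.png

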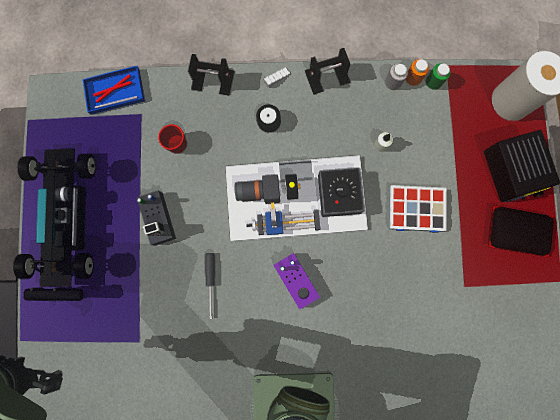

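The stand and gauge candidates are the dark block at top (157,218) / scene (365,178), which has the light slab in it, and the purple block at top (296,280) / scene (218,198). The dark one fits the description. The dial is on the box at top (340,190), and the dot is at about (291,185).

Run:
```python
import cv2,numpy as np
t=cv2.imread("pics/top0.png");s=cv2.imread("pics/scene0.png")
f=lambda im,x,y,w,h,k:cv2.resize(im[y:y+h,x:x+w],(w*k,h*k),interpolation=cv2.INTER_CUBIC)
cv2.imwrite("pics/c1.png",f(t,222,150,150,95,5))
a=f(t,125,180,60,70,6);b=f(s,330,140,70,70,6)
cv2.imwrite("pics/c2.png",np.hstack([a,b]))
cv2.imwrite("pics/c3.png",f(s,180,185,180,110,4))
```

```text
(no output)
```

View pics/c1.png

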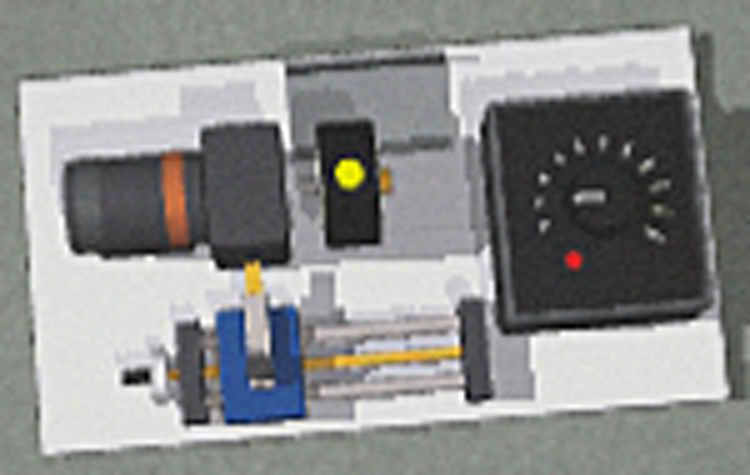

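View pics/c2.png

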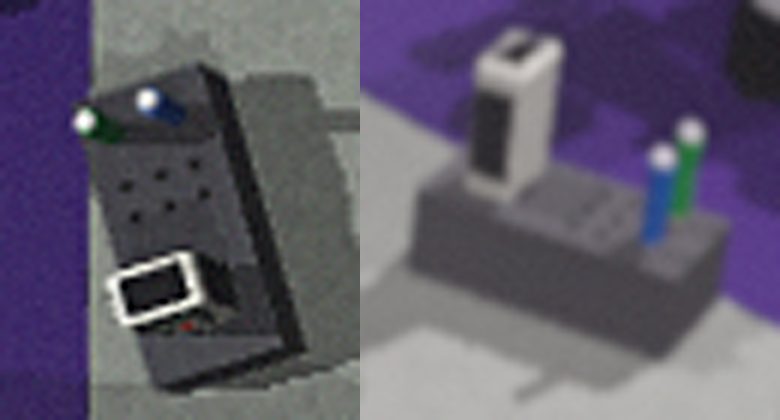

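View pics/c3.png

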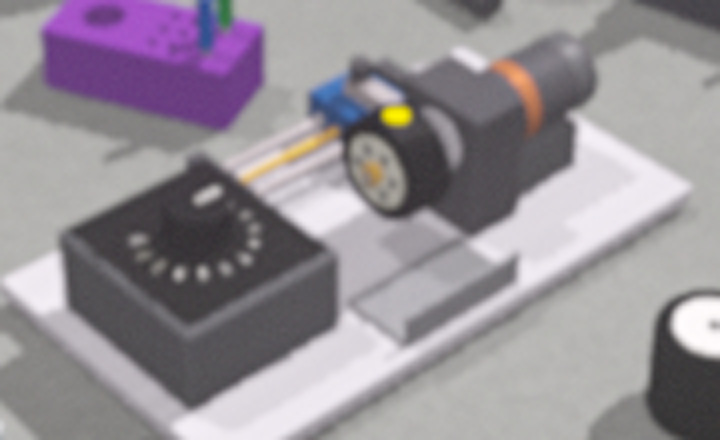

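```bash
cat > h.py <<'E'
import cv2,numpy as np
from scipy.spatial.transform import Rotation as R
from rig import ctrl
def ray(n,p):
    c=ctrl.camera_info(n)
    u=cv2.undistortPoints(np.array([[p]],float),c["K"],c["dist"])[0,0]
    return np.array(c["xyz"]),R.from_rotvec(c["attitude"]).apply([u[0],u[1],1])
def onz(n,p,z):
    o,d=ray(n,p); return o+d*(z-o[2])/d[2]
def tri(pt,ps):
    o1,d1=ray("top",pt);o2,d2=ray("scene",ps)
    s=np.linalg.lstsq(np.c_[d1,-d2],o2-o1,rcond=None)[0]
    a=o1+s[0]*d1;b=o2+s[1]*d2
    return (a+b)/2,np.linalg.norm(a-b)
def proj(n,P):
    c=ctrl.camera_info(n);r=R.from_rotvec(c["attitude"]).inv()
    return cv2.projectPoints(np.array([P],float),r.as_rotvec(),-r.apply(c["xyz"]),c["K"],c["dist"])[0][0,0]
def cen(im,m,roi):
    x,y,w,h=roi; mm=np.zeros_like(m);mm[y:y+h,x:x+w]=m[y:y+h,x:x+w]
    ys,xs=np.nonzero(mm);return (xs.mean(),ys.mean()),len(xs)
E
python3 - <<'E'
from h import *
np.set_printoptions(precision=4,suppress=True)
t=cv2.imread("pics/top0.png");s=cv2.imread("pics/scene0.png")
def yel(im): 
    h=cv2.cvtColor(im,cv2.COLOR_BGR2HSV); return cv2.inRange(h,(25,150,150),(35,255,255))
pt,_=cen(t,yel(t),(284,178,16,14));ps,_=cen(s,yel(s),(270,205,20,15))
print("dot",pt,ps,onz("top",pt,.107),onz("scene",ps,.107),tri(pt,ps))
h=cv2.cvtColor(t,cv2.COLOR_BGR2HSV)
red=cv2.inRange(h,(0,150,120),(8,255,255))|cv2.inRange(h,(172,150,120),(180,255,255))
pr,n=cen(t,red,(330,195,16,14));print("red",pr,n,onz("top",pr,.075))
hs=cv2.cvtColor(s,cv2.COLOR_BGR2HSV)
# white pointer & ticks on box
g=cv2.cvtColor(t,cv2.COLOR_BGR2GRAY)
m=(g>85).astype(np.uint8)*255;r=np.zeros_like(m);r[172:202,326:358]=m[172:202,326:358]
k,l,st,c=cv2.connectedComponentsWithStats(r)
for i in range(1,k):print(st[i],c[i],onz("top",c[i],.075),onz("top",c[i],.099))
# gauge slab top rim
m=(g>170).astype(np.uint8)*255;r=np.zeros_like(m);r[218:240,138:165]=m[218:240,138:165]
cs,_=cv2.findContours(r,0,2);c=max(cs,key=cv2.contourArea);q=cv2.boxPoints(cv2.minAreaRect(c))
print(q);Q=np.array([onz("top",p,.111) for p in q]);print(Q,Q.mean(0),[np.linalg.norm(Q[i]-Q[i-1]) for i in range(4)])
# purplish plate mask
m=(g>185).astype(np.uint8)*255;r=np.zeros_like(m);r[140:260,215:380]=m[140:260,215:380]
ys,xs=np.nonzero(r);q=cv2.boxPoints(cv2.minAreaRect(np.c_[xs,ys].astype(np.float32)))
Q=np.array([onz("top",p,.01) for p in q]);print(q,Q,[np.linalg.norm(Q[i]-Q[i-1]) for i in range(4)])
E
```

```text
dot (np.float64(291.4230769230769), np.float64(184.15384615384616)) (np.float64(278.75), np.float64(213.42857142857142)) [ 0.5784 -0.0099  0.107 ] [ 0.5802 -0.0097  0.107 ] (array([ 0.579 , -0.0094,  0.1061]), np.float64(0.001224992032338366))
red (np.float64(336.1111111111111), np.float64(201.66666666666666)) 9 [ 0.5363 -0.121   0.075 ]
[342 177   1   3   3] [342. 178.] [ 0.5961 -0.1385  0.075 ] [ 0.5917 -0.1356  0.099 ]
[337 178   2   3   5] [337.4 179.2] [ 0.5933 -0.1267  0.075 ] [ 0.589  -0.1241  0.099 ]
[346 179   2   2   3] [346.6667 179.6667] [ 0.5915 -0.1501  0.075 ] [ 0.5872 -0.147   0.099 ]
[333 181   2   2   4] [333.5 181.5] [ 0.5877 -0.1166  0.075 ] [ 0.5835 -0.1142  0.099 ]
[350 182   3   3   5] [350.8 182.8] [ 0.5832 -0.1602  0.075 ] [ 0.579  -0.1569  0.099 ]
[330 185   2   2   4] [330.5 185.5] [ 0.5777 -0.1086  0.075 ] [ 0.5737 -0.1063  0.099 ]
[352 186   4   2   6] [353.6667 186.5   ] [ 0.5735 -0.167   0.075 ] [ 0.5695 -0.1635  0.099 ]
[337 188   6   3  13] [339.3846 188.7692] [ 0.5687 -0.1306  0.075 ] [ 0.5649 -0.1279  0.099 ]
[329 190   2   2   3] [329.3333 190.3333
[... 381 characters left out ...]
.075 ] [ 0.5347 -0.1195  0.099 ]
[[141.6147 225.7156]
 [155.8349 221.4496]
 [158.367  229.8899]
 [144.1468 234.156 ]]
[[0.4858 0.3599 0.111 ]
 [0.4954 0.3243 0.111 ]
 [0.4745 0.3179 0.111 ]
 [0.4649 0.3534 0.111 ]] [0.4802 0.3389 0.111 ] [np.float64(0.021860848836697394), np.float64(0.036866962298567084), np.float64(0.021824412138066365), np.float64(0.036769337467592186)]
[[222.899  152.773 ]
 [378.9933 139.9182]
 [386.2002 227.4306]
 [230.1059 240.2854]] [[ 0.6866  0.1705  0.01  ]
 [ 0.71   -0.2516  0.01  ]
 [ 0.4727 -0.2573  0.01  ]
 [ 0.4509  0.154   0.01  ]] [np.float64(0.23620847074457935), np.float64(0.42277837407418517), np.float64(0.23732656146191108), np.float64(0.4118338126606146)]
```

Run:
```python
from h import *
from scipy.optimize import least_squares
T=np.array([[.5961,-.1385],[.5933,-.1267],[.5915,-.1501],[.5877,-.1166],[.5832,-.1602],[.5777,-.1086],[.5735,-.167],[.5655,-.1051],[.5608,-.1659],[.5542,-.107],[.5487,-.1623],[.5363,-.121]])
r=least_squares(lambda p:np.hypot(*(T-p[:2]).T)-p[2],[.565,-.135,.031]);c=r.x;print(c,r.fun.round(4))
red=np.array([.5363,-.121])-c[:2];pt=np.array([.5649,-.1279])-c[:2]
a=lambda v:np.degrees(np.arctan2(v[1],v[0]));print(a(red),pt,a(pt))
# gauge yaw
print("gauge 38mm dir",a(np.array([.4858-.4954,.3599-.3243])))
d=np.array([.579,-.0097]);v=c[:2]-d;print("dot->dial",v,a(v))
o=ctrl.get_obs();M=R.from_rotvec(o["eef_rot"]).as_matrix();print(M.round(3))
print(proj("scene",[c[0],c[1],.099]),proj("scene",[.4802,.3389,.111]))
```

```text
[ 0.56419337 -0.13610148  0.03094657] [ 0.0011 -0.0004 -0.0003 -0.0004 -0.0003 -0.0003  0.0013  0.0001 -0.001
 -0.0002 -0.0005  0.0008]
151.56887558745825 [0.00070663 0.00820148] 85.0756482196009
gauge 38mm dir 105.09157267859487
dot->dial [-0.01480663 -0.12640148] -96.68116021271967
[[-0.001 -0.957  0.291]
 [-0.002  0.291  0.957]
 [-1.     0.    -0.002]]
[227.45121644 234.66022986] [355.4150483  148.06287749]
```

```bash
python3 -m crank '[{"dy":-0.029,"dz":-0.027},{"dy":-0.029,"dz":-0.027},{"dy":-0.029,"dz":-0.027},{"dy":-0.029,"dz":-0.027},{"dy":-0.029,"dz":-0.027},{"dy":-0.029,"dz":-0.027},{"dy":-0.029,"dz":-0.027},{"dy":-0.029,"dz":-0.027},{"dy":-0.029,"dz":-0.027},{"dy":-0.029,"dz":-0.027}]' 40
cat >> h.py <<'E'
def to(x,y,z,heading=None):
    o=ctrl.get_obs();M=R.from_rotvec(o["eef_rot"]).as_matrix();p=np.array(o["eef_pos"])
    d=M.T@(np.array([x,y,z])-p);hd=np.degrees(np.arctan2(M[1,2],M[0,2]))
    print("t",round(o["t"],2),"p",p.round(4),"tilt",M[2,0].round(4),"hd",hd.round(1),"q6",o["joint_pos"][5].round(2),"gap",round(o["finger_gap"],3),"F",np.round(o["force"],1),"M",np.round(o["moment"],2))
    print("d tool",d.round(4),"yaw",None if heading is None else round(-(heading-hd),1))
E
python3 -c "
from h import *
to(.564,-.136,.2)"
```

```text
t 0.1 p [0.1675 0.5496 0.2306] tilt -1.0 hd 73.1 q6 -0.02 gap 1.002 F [-0.1 -0.5 -0. ] M [ 0.03 -0.03 -0.01]
d tool [ 0.0314 -0.5791 -0.5402] yaw Noneinvalid input
```

```bash
python3 -m crank '[{"fingers":0,"dx":0,"dy":-0.029,"dz":-0.027,"yaw":0},{"fingers":0,"dx":0,"dy":-0.029,"dz":-0.027,"yaw":0},{"fingers":0,"dx":0,"dy":-0.029,"dz":-0.027,"yaw":0},{"fingers":0,"dx":0,"dy":-0.029,"dz":-0.027,"yaw":0},{"fingers":0,"dx":0,"dy":-0.029,"dz":-0.027,"yaw":0},{"fingers":0,"dx":0,"dy":-0.029,"dz":-0.027,"yaw":0},{"fingers":0,"dx":0,"dy":-0.029,"dz":-0.027,"yaw":0},{"fingers":0,"dx":0,"dy":-0.029,"dz":-0.027,"yaw":0},{"fingers":0,"dx":0,"dy":-0.029,"dz":-0.027,"yaw":0},{"fingers":0,"dx":0,"dy":-0.029,"dz":-0.027,"yaw":0}]' 40
python3 -c "
from h import *
to(.564,-.136,.2)"
```

```text
t: 0.93
eef_pos: [0.3694, 0.1985, 0.2256]
eef_rot: [-1.001, 1.335, 1.001]
force: [0.9, 0.5, 0.0]
finger_gap: 0.999
t 0.93 p [0.3694 0.1985 0.2256] tilt -1.0 hd 73.9 q6 -0.82 gap 0.999 F [0.9 0.5 0. ] M [-0.03 -0.01 -0.06]
d tool [ 0.026  -0.2797 -0.2675] yaw None
```

```bash
python3 -m crank '[{"fingers":0,"dx":0.003,"dy":-0.028,"dz":-0.027,"yaw":0},{"fingers":0,"dx":0.003,"dy":-0.028,"dz":-0.027,"yaw":0},{"fingers":0,"dx":0.003,"dy":-0.028,"dz":-0.027,"yaw":0},{"fingers":0,"dx":0.003,"dy":-0.028,"dz":-0.027,"yaw":0},{"fingers":0,"dx":0.003,"dy":-0.028,"dz":-0.027,"yaw":0},{"fingers":0,"dx":0.003,"dy":-0.028,"dz":-0.027,"yaw":0},{"fingers":0,"dx":0.003,"dy":-0.028,"dz":-0.027,"yaw":0},{"fingers":0,"dx":0.003,"dy":-0.028,"dz":-0.027,"yaw":0},{"fingers":0,"dx":0.003,"dy":-0.028,"dz":-0.027,"yaw":0},{"fingers":0,"dx":0.003,"dy":-0.028,"dz":-0.027,"yaw":0}]' 40
python3 -c "
from h import *
to(.564,-.136,.15,15)"
```

```text
t: 1.77
eef_pos: [0.567, -0.1588, 0.1929]
eef_rot: [-0.996, 1.336, 1.001]
force: [1.3, 1.0, -1.1]
finger_gap: 1.002
t 1.77 p [ 0.567  -0.1588  0.1929] tilt -1.0 hd 73.7 q6 -1.58 gap 1.002 F [ 1.3  1.  -1.1] M [-0.04 -0.02  0.  ]
d tool [0.0429 0.009  0.0211] yaw 58.7
```

```bash
python3 -m crank '[{"fingers":0,"dx":0.0,"dy":0.009,"dz":0.021,"yaw":0},{"fingers":0,"dx":0.006,"dy":0,"dz":0,"yaw":7},{"fingers":0,"dx":0.006,"dy":0,"dz":0,"yaw":7},{"fingers":0,"dx":0.006,"dy":0,"dz":0,"yaw":7},{"fingers":0,"dx":0.006,"dy":0,"dz":0,"yaw":7},{"fingers":0,"dx":0.006,"dy":0,"dz":0,"yaw":7},{"fingers":0,"dx":0.006,"dy":0,"dz":0,"yaw":7},{"fingers":0,"dx":0.006,"dy":0,"dz":0,"yaw":7},{"fingers":0,"dx":0.006,"dy":0,"dz":0,"yaw":7},{"fingers":0,"dx":0,"dy":0,"dz":0,"yaw":0}]' 40
python3 -c "
from h import *
to(.564,-.136,.079,10)"
```

```text
t: 2.6
eef_pos: [0.565, -0.1468, 0.1345]
eef_rot: [-0.218, 1.576, 0.22]
force: [-0.9, 0.2, 0.5]
finger_gap: 1.0
t 2.6 p [ 0.565  -0.1468  0.1345] tilt -0.9999 hd 16.0 q6 -0.55 gap 1.0 F [-0.9  0.2  0.5] M [ 0.01 -0.03 -0.01]
d tool [0.0555 0.0105 0.0029] yaw 6.0
```

```bash
python3 -m crank '[{"fingers":0,"dx":0.0,"dy":0.0105,"dz":0.003,"yaw":6},{"fingers":0,"dx":0,"dy":0,"dz":0,"yaw":0},{"fingers":0,"dx":0.01,"dy":0,"dz":0,"yaw":0},{"fingers":0,"dx":0.01,"dy":0,"dz":0,"yaw":0},{"fingers":0,"dx":0.01,"dy":0,"dz":0,"yaw":0},{"fingers":0,"dx":0.01,"dy":0,"dz":0,"yaw":0},{"fingers":0,"dx":0.005,"dy":0,"dz":0,"yaw":0},{"fingers":0,"dx":0,"dy":0,"dz":0,"yaw":0},{"fingers":0,"dx":0,"dy":0,"dz":0,"yaw":0},{"fingers":0,"dx":0,"dy":0,"dz":0,"yaw":0}]' 40
python3 -c "
from h import *
to(.564,-.136,.079,10)
cv2.imwrite('pics/s1.png',cv2.resize(ctrl.snapshot('scene')[150:300,150:350,::-1],(800,600),interpolation=2))
cv2.imwrite('pics/t1.png',cv2.resize(ctrl.snapshot('top')[120:270,260:460,::-1],(800,600),interpolation=2))"
```

```text
t: 3.43
eef_pos: [0.5627, -0.1372, 0.0826]
eef_rot: [-0.149, 1.587, 0.151]
force: [-1.0, -0.6, -0.1]
finger_gap: 1.004
t 3.43 p [ 0.5627 -0.1372  0.0826] tilt -0.9998 hd 10.9 q6 -0.44 gap 1.004 F [-1.  -0.6 -0.1] M [-0.03 -0.02 -0.  ]
d tool [0.0035 0.0009 0.0015] yaw 0.9
```

View pics/s1.png

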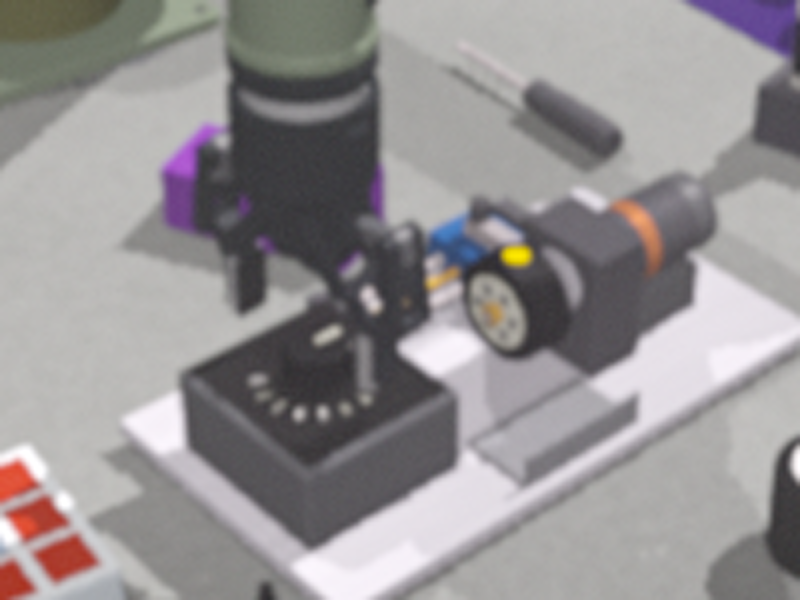

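The fingers straddle the knob: fingertips are at about (245,280) and (385,310) in the crop, and the pointer is at (328,335). Closing now.

```bash
python3 -m crank '[{"fingers":0,"dx":0.003,"dy":0.001,"dz":0.0015,"yaw":0},{"fingers":1,"dx":0,"dy":0,"dz":0,"yaw":0},{"fingers":1,"dx":0,"dy":0,"dz":0,"yaw":0},{"fingers":1,"dx":0,"dy":0,"dz":0,"yaw":0},{"fingers":1,"dx":0,"dy":0,"dz":0,"yaw":0},{"fingers":1,"dx":0,"dy":0,"dz":0,"yaw":0},{"fingers":1,"dx":0,"dy":0,"dz":0,"yaw":0},{"fingers":1,"dx":0,"dy":0,"dz":0,"yaw":0},{"fingers":1,"dx":0,"dy":0,"dz":0,"yaw":0},{"fingers":1,"dx":0,"dy":0,"dz":0,"yaw":0}]' 50
python3 -c "
from h import *
to(.564,-.136,.079,10)"
```

```text
t: 4.37
eef_pos: [0.5653, -0.136, 0.0818]
eef_rot: [-0.15, 1.582, 0.15]
force: [-0.4, -0.1, -0.4]
finger_gap: 0.377
t 4.37 p [ 0.5653 -0.136   0.0818] tilt -0.9999 hd 10.9 q6 -0.44 gap 0.377 F [-0.4 -0.1 -0.4] M [0.05 0.02 0.  ]
d tool [ 0.0028  0.0003 -0.0013] yaw 0.9
```

```bash
python3 -m crank '[{"fingers":1,"dx":0,"dy":0,"dz":0,"yaw":-7},{"fingers":1,"dx":0,"dy":0,"dz":0,"yaw":-7},{"fingers":1,"dx":0,"dy":0,"dz":0,"yaw":-7},{"fingers":1,"dx":0,"dy":0,"dz":0,"yaw":-7},{"fingers":1,"dx":0,"dy":0,"dz":0,"yaw":-7},{"fingers":1,"dx":0,"dy":0,"dz":0,"yaw":-7},{"fingers":1,"dx":0,"dy":0,"dz":0,"yaw":-7},{"fingers":1,"dx":0,"dy":0,"dz":0,"yaw":-7},{"fingers":1,"dx":0,"dy":0,"dz":0,"yaw":0},{"fingers":1,"dx":0,"dy":0,"dz":0,"yaw":0}]' 50
python3 -c "
from h import *
to(.564,-.136,.079,73)
cv2.imwrite('pics/s2.png',cv2.resize(ctrl.snapshot('scene')[180:300,160:320,::-1],(800,600),interpolation=2))"
```

```text
t: 5.2
eef_pos: [0.5654, -0.136, 0.0818]
eef_rot: [-0.922, 1.38, 0.935]
force: [0.6, 0.2, 0.7]
finger_gap: 0.377
t 5.2 p [ 0.5654 -0.136   0.0818] tilt -0.9999 hd 68.4 q6 -1.44 gap 0.377 F [0.6 0.2 0.7] M [-0.16  0.01  0.03]
d tool [ 0.0028  0.0013 -0.0005] yaw -4.6
```

View pics/s2.png

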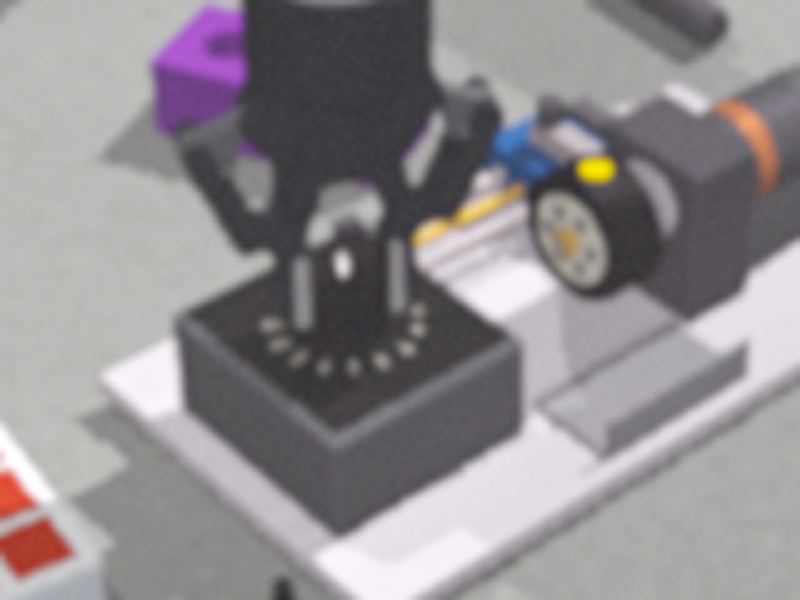

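The knob turned with the jaws by 57°, and the pointer is now at (343,265) pointing back. I'll give it a little more, then release and rise.

```bash
python3 -m crank '[{"fingers":1,"dx":0,"dy":0,"dz":0,"yaw":-4},{"fingers":1,"dx":0,"dy":0,"dz":0,"yaw":-4},{"fingers":0.3,"dx":0,"dy":0,"dz":0,"yaw":0},{"fingers":0,"dx":0,"dy":0,"dz":0,"yaw":0},{"fingers":0,"dx":0,"dy":0,"dz":0,"yaw":0},{"fingers":0,"dx":0,"dy":0,"dz":0,"yaw":0},{"fingers":0,"dx":-0.02,"dy":0,"dz":0,"yaw":0},{"fingers":0,"dx":-0.04,"dy":0,"dz":0,"yaw":0},{"fingers":0,"dx":-0.04,"dy":0,"dz":0,"yaw":0},{"fingers":0,"dx":-0.04,"dy":0,"dz":0,"yaw":0}]' 40
python3 -c "
from h import *
to(.4802,.3389,.2,105)
cv2.imwrite('pics/s3.png',cv2.resize(ctrl.snapshot('scene')[180:300,160:320,::-1],(800,600),interpolation=2))"
```

```text
t: 6.08
eef_pos: [0.5619, -0.1342, 0.2159]
eef_rot: [-1.0, 1.35, 1.049]
force: [0.8, 0.7, -0.1]
finger_gap: 1.002
t 6.08 p [ 0.5619 -0.1342  0.2159] tilt -0.9991 hd 75.4 q6 -1.57 gap 1.002 F [ 0.8  0.7 -0.1] M [-0.03 -0.07 -0.01]
d tool [0.0216 0.1973 0.4374] yaw -29.6
```

View pics/s3.png

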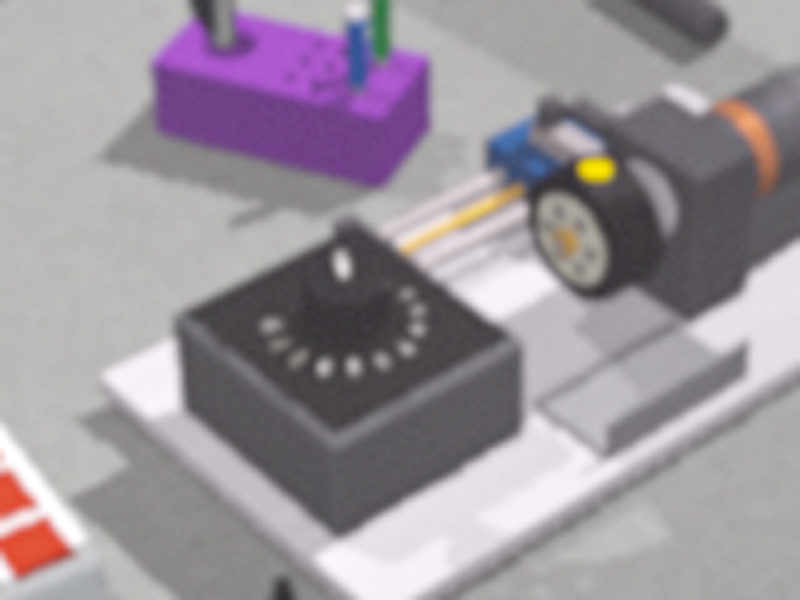

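Dial: the knob is free and its pointer at (342,265) aims back toward where the red dot sits. Next, the gauge.

```bash
python3 -m crank '[{"fingers":0,"dx":0,"dy":0.0165,"dz":0.0365,"yaw":0},{"fingers":0,"dx":0,"dy":0.0165,"dz":0.0365,"yaw":0},{"fingers":0,"dx":0,"dy":0.0165,"dz":0.0365,"yaw":0},{"fingers":0,"dx":0,"dy":0.0165,"dz":0.0365,"yaw":0},{"fingers":0,"dx":0,"dy":0.0165,"dz":0.0365,"yaw":0},{"fingers":0,"dx":0,"dy":0.0165,"dz":0.0365,"yaw":0},{"fingers":0,"dx":0,"dy":0.0165,"dz":0.0365,"yaw":0},{"fingers":0,"dx":0,"dy":0.0165,"dz":0.0365,"yaw":0},{"fingers":0,"dx":0,"dy":0.0165,"dz":0.0365,"yaw":0},{"fingers":0,"dx":0,"dy":0.0165,"dz":0.0365,"yaw":0}]' 40
python3 - <<'E'
from h import *
to(.4802,.3389,.19,105)
t=ctrl.snapshot('top')[:,:,::-1]
cv2.imwrite('pics/t3.png',cv2.resize(t[150:230,290:390],(800,640)[:1]+(600,),interpolation=2))
E
```

```text
t: 6.97
eef_pos: [0.5064, 0.2665, 0.2312]
eef_rot: [-1.001, 1.334, 0.998]
force: [0.6, -0.5, -0.2]
finger_gap: 0.999
t 6.97 p [0.5064 0.2665 0.2312] tilt -1.0 hd 73.8 q6 -0.82 gap 0.999 F [ 0.6 -0.5 -0.2] M [ 0.01 -0.07 -0.02]
d tool [0.0409 0.0453 0.0624] yaw -31.2
```

View pics/t3.png

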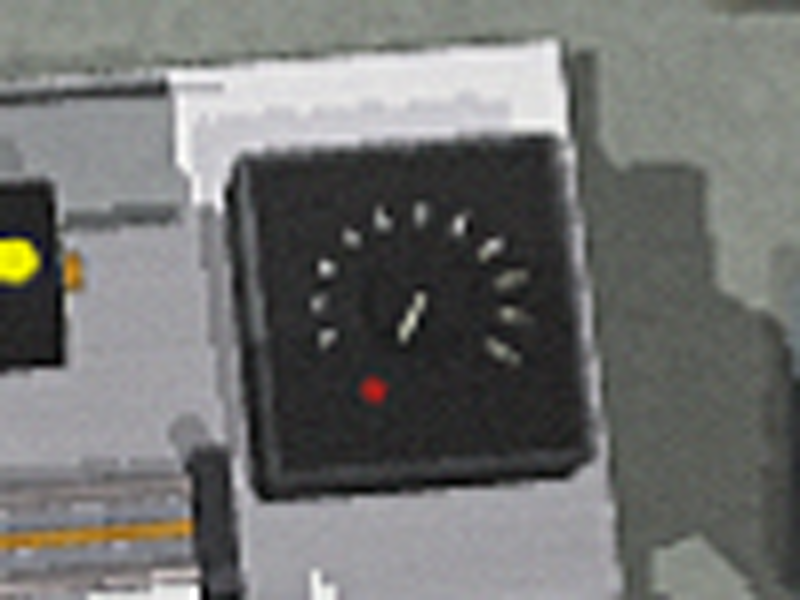

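The pointer at (412,315) lies in line with the red dot at (373,390), so the dial is off. Now move over the gauge and align the yaw.

```bash
python3 -m crank '[{"fingers":0,"dx":0,"dy":0.022,"dz":0.03,"yaw":0},{"fingers":0,"dx":0,"dy":0.022,"dz":0.03,"yaw":0},{"fingers":0,"dx":0,"dy":0,"dz":0,"yaw":0},{"fingers":0,"dx":0.006,"dy":0,"dz":0,"yaw":-6.5},{"fingers":0,"dx":0.006,"dy":0,"dz":0,"yaw":-6.5},{"fingers":0,"dx":0.006,"dy":0,"dz":0,"yaw":-6.5},{"fingers":0,"dx":0.006,"dy":0,"dz":0,"yaw":-6.5},{"fingers":0,"dx":0.006,"dy":0,"dz":0,"yaw":-6},{"fingers":0,"dx":0,"dy":0,"dz":0,"yaw":0},{"fingers":0,"dx":0,"dy":0,"dz":0,"yaw":0}]' 40
python3 - <<'E'
from h import *
to(.4802,.3389,.06,105)
s=ctrl.snapshot('scene')[:,:,::-1]
cv2.imwrite('pics/s4.png',cv2.resize(s[80:230,300:460],(800,600),interpolation=2))
E
```

```text
t: 7.85
eef_pos: [0.479, 0.3454, 0.1976]
eef_rot: [-1.428, 1.047, 1.433]
force: [0.3, 0.6, 0.8]
finger_gap: 1.002
t 7.85 p [0.479  0.3454 0.1976] tilt -1.0 hd 107.5 q6 -1.27 gap 1.002 F [0.3 0.6 0.8] M [ 0.   -0.03 -0.02]
d tool [ 0.1376  0.0008 -0.007 ] yaw 2.5
```

View pics/s4.png

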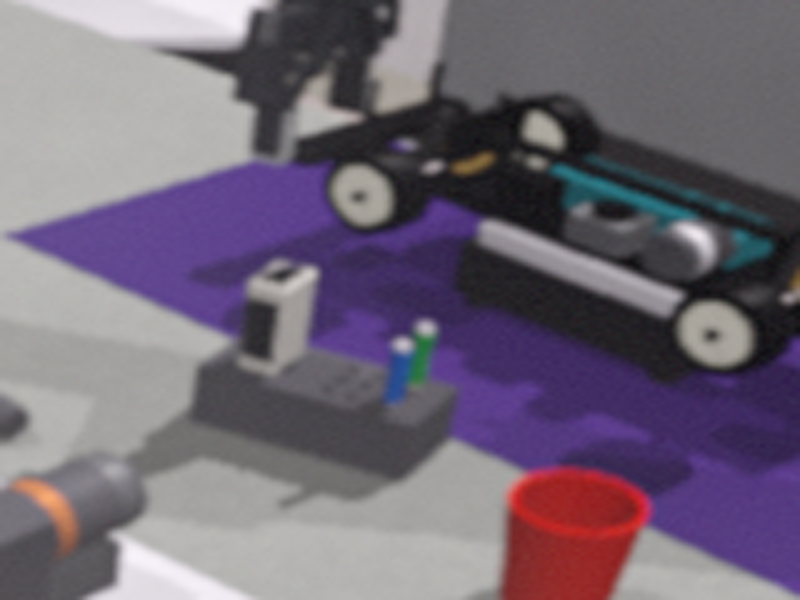

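The slab top is at crop (283,272), i.e. pixel (356.6,148). My estimate projects to (355.4,148.1), so the two agree. Descend.

```bash
python3 -m crank '[{"fingers":0,"dx":0,"dy":0.001,"dz":-0.007,"yaw":2.5},{"fingers":0,"dx":0.01,"dy":0,"dz":0,"yaw":0},{"fingers":0,"dx":0.02,"dy":0,"dz":0,"yaw":0},{"fingers":0,"dx":0.025,"dy":0,"dz":0,"yaw":0},{"fingers":0,"dx":0.02,"dy":0,"dz":0,"yaw":0},{"fingers":0,"dx":0,"dy":0,"dz":0,"yaw":0},{"fingers":0,"dx":0,"dy":0,"dz":0,"yaw":0},{"fingers":0,"dx":0,"dy":0,"dz":0,"yaw":0},{"fingers":0,"dx":0,"dy":0,"dz":0,"yaw":0},{"fingers":0,"dx":0,"dy":0,"dz":0,"yaw":0}]' 40
python3 - <<'E'
from h import *
to(.4802,.3389,.06,105)
s=ctrl.snapshot('scene')[:,:,::-1]
t=ctrl.snapshot('top')[:,:,::-1]
cv2.imwrite('pics/s5.png',np.hstack([cv2.resize(s[90:210,310:400],(390,520),interpolation=2),cv2.resize(t[170:260,110:180],(404,520),interpolation=2)]))
E
```

```text
t: 8.73
eef_pos: [0.4837, 0.3401, 0.1236]
eef_rot: [-1.388, 1.067, 1.388]
force: [0.5, 0.1, 0.5]
finger_gap: 1.0
t 8.73 p [0.4837 0.3401 0.1236] tilt -0.9999 hd 104.3 q6 -1.23 gap 1.0 F [0.5 0.1 0.5] M [ 0.03 -0.01  0.02]
d tool [ 0.0636  0.0043 -0.0008] yaw -0.7
```

View pics/s5.png

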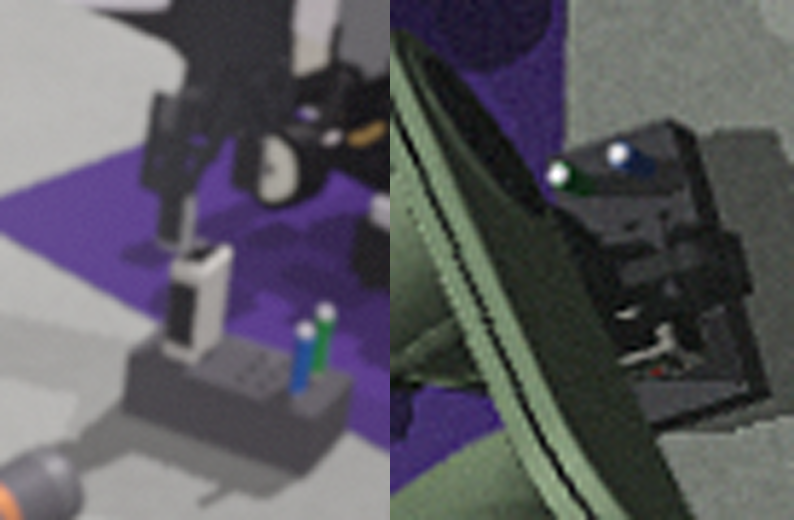

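The fingers are above the slab on either side. Continue down.

```bash
python3 -m crank '[{"fingers":0,"dx":0,"dy":0.0045,"dz":-0.001,"yaw":-0.7},{"fingers":0,"dx":0,"dy":0,"dz":0,"yaw":0},{"fingers":0,"dx":0.01,"dy":0,"dz":0,"yaw":0},{"fingers":0,"dx":0.015,"dy":0,"dz":0,"yaw":0},{"fingers":0,"dx":0.015,"dy":0,"dz":0,"yaw":0},{"fingers":0,"dx":0.015,"dy":0,"dz":0,"yaw":0},{"fingers":0,"dx":0.005,"dy":0,"dz":0,"yaw":0},{"fingers":0,"dx":0,"dy":0,"dz":0,"yaw":0},{"fingers":0,"dx":0,"dy":0,"dz":0,"yaw":0},{"fingers":0,"dx":0,"dy":0,"dz":0,"yaw":0}]' 40
python3 - <<'E'
from h import *
to(.4802,.3389,.06,105)
E
```

```text
t: 9.67
eef_pos: [0.4806, 0.3392, 0.0621]
eef_rot: [-1.398, 1.053, 1.395]
force: [-0.3, 1.5, 0.3]
finger_gap: 0.998
t 9.67 p [0.4806 0.3392 0.0621] tilt -0.9998 hd 105.1 q6 -1.25 gap 0.998 F [-0.3  1.5  0.3] M [-0.04 -0.02  0.01]
d tool [ 0.0021  0.0005 -0.0003] yaw 0.1
```

```bash
python3 -m crank '[{"fingers":1,"dx":0.001,"dy":0,"dz":0,"yaw":0},{"fingers":1,"dx":0,"dy":0,"dz":0,"yaw":0},{"fingers":1,"dx":0,"dy":0,"dz":0,"yaw":0},{"fingers":1,"dx":0,"dy":0,"dz":0,"yaw":0},{"fingers":1,"dx":0,"dy":0,"dz":0,"yaw":0},{"fingers":1,"dx":0,"dy":0,"dz":0,"yaw":0},{"fingers":1,"dx":0,"dy":0,"dz":0,"yaw":0},{"fingers":1,"dx":0,"dy":0,"dz":0,"yaw":0},{"fingers":1,"dx":0,"dy":0,"dz":0,"yaw":0},{"fingers":1,"dx":0,"dy":0,"dz":0,"yaw":0}]' 50
python3 - <<'E'
from h import *
to(.4802,.3389,.06,105)
s=ctrl.snapshot('scene')[:,:,::-1]
cv2.imwrite('pics/s6.png',cv2.resize(s[90:210,310:430],(600,600),interpolation=2))
E
```

```text
t: 10.5
eef_pos: [0.4818, 0.34, 0.0637]
eef_rot: [-1.399, 1.049, 1.393]
force: [-0.6, -0.3, -0.6]
finger_gap: 0.436
t 10.5 p [0.4818 0.34   0.0637] tilt -0.9997 hd 105.1 q6 -1.25 gap 0.436 F [-0.6 -0.3 -0.6] M [-0.12 -0.07  0.01]
d tool [ 0.0036  0.0019 -0.0007] yaw 0.1
```

View pics/s6.png

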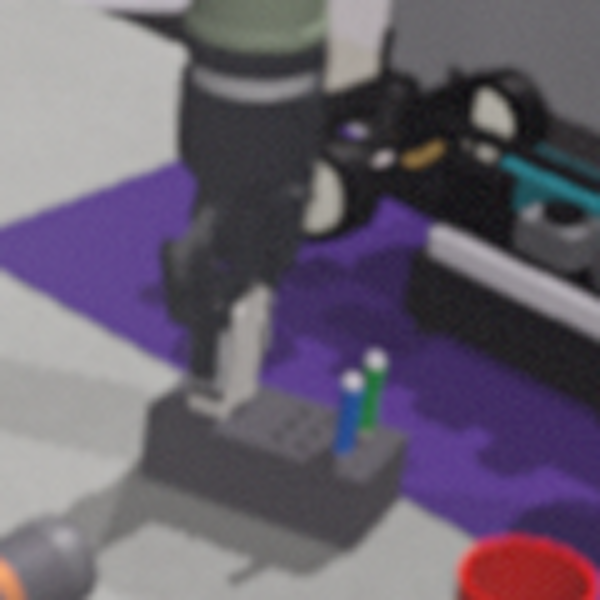

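The slab (240,350) is held between the pads, with the opening at about 37 mm. Lift straight up.

```bash
python3 -m crank '[{"fingers":1,"dx":-0.005,"dy":0,"dz":0,"yaw":0},{"fingers":1,"dx":-0.01,"dy":0,"dz":0,"yaw":0},{"fingers":1,"dx":-0.015,"dy":0,"dz":0,"yaw":0},{"fingers":1,"dx":-0.02,"dy":0,"dz":0,"yaw":0},{"fingers":1,"dx":-0.02,"dy":0,"dz":0,"yaw":0},{"fingers":1,"dx":-0.02,"dy":0,"dz":0,"yaw":0},{"fingers":1,"dx":-0.02,"dy":0,"dz":0,"yaw":0},{"fingers":1,"dx":-0.015,"dy":0,"dz":0,"yaw":0},{"fingers":1,"dx":0,"dy":0,"dz":0,"yaw":0},{"fingers":1,"dx":0,"dy":0,"dz":0,"yaw":0}]' 50
python3 - <<'E'
from h import *
to(.579,-.0097,.2,75)
s=ctrl.snapshot('scene')[:,:,::-1]
cv2.imwrite('pics/s7.png',cv2.resize(s[70:220,310:430],(480,600),interpolation=2))
E
```

```text
t: 11.38
eef_pos: [0.4785, 0.3372, 0.1988]
eef_rot: [-1.398, 1.049, 1.393]
force: [-0.0, 0.2, -2.3]
finger_gap: 0.442
t 11.38 p [0.4785 0.3372 0.1988] tilt -0.9998 hd 105.1 q6 -1.24 gap 0.442 F [-0.   0.2 -2.3] M [-0.01  0.02 -0.02]
d tool [-0.0051 -0.0067 -0.3611] yaw 30.1
```

View pics/s7.png

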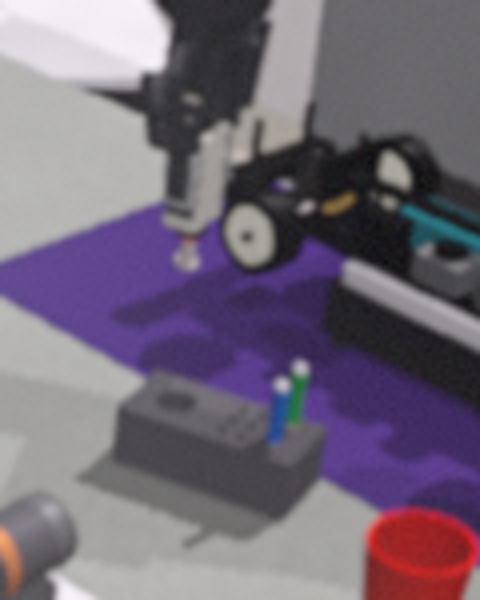

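The gauge is clear of the stand and hanging upright, foot at crop (186,262), weight 2.3 N. Carry it across to the dot.

```bash
python3 -m crank '[{"fingers":1,"dx":0,"dy":0,"dz":-0.01,"yaw":0},{"fingers":1,"dx":0,"dy":-0.001,"dz":-0.025,"yaw":0},{"fingers":1,"dx":0,"dy":-0.001,"dz":-0.035,"yaw":0},{"fingers":1,"dx":0,"dy":-0.001,"dz":-0.035,"yaw":0},{"fingers":1,"dx":0,"dy":-0.001,"dz":-0.035,"yaw":0},{"fingers":1,"dx":0,"dy":-0.001,"dz":-0.035,"yaw":0},{"fingers":1,"dx":0,"dy":-0.001,"dz":-0.035,"yaw":0},{"fingers":1,"dx":0,"dy":-0.001,"dz":-0.035,"yaw":0},{"fingers":1,"dx":0,"dy":0,"dz":-0.035,"yaw":0},{"fingers":1,"dx":0,"dy":0,"dz":-0.035,"yaw":0}]' 50
python3 - <<'E'
from h import *
to(.579,-.0097,.185,75)
E
```

```text
t: 12.27
eef_pos: [0.5635, 0.0219, 0.1819]
eef_rot: [-1.398, 1.062, 1.419]
force: [0.6, 0.7, -1.8]
finger_gap: 0.441
t 12.27 p [0.5635 0.0219 0.1819] tilt -0.9999 hd 105.8 q6 -1.84 gap 0.441 F [ 0.6  0.7 -1.8] M [-0.02 -0.06  0.06]
d tool [-0.0035 -0.0063 -0.0346] yaw 30.8
```

```bash
python3 -m crank '[{"fingers":1,"dx":0,"dy":-0.003,"dz":-0.017,"yaw":0},{"fingers":1,"dx":0,"dy":-0.002,"dz":-0.008,"yaw":0},{"fingers":1,"dx":0,"dy":0,"dz":0,"yaw":0},{"fingers":1,"dx":0,"dy":0,"dz":0,"yaw":0},{"fingers":1,"dx":0,"dy":0,"dz":0,"yaw":0},{"fingers":1,"dx":0,"dy":0,"dz":0,"yaw":0},{"fingers":1,"dx":0,"dy":0,"dz":0,"yaw":0},{"fingers":1,"dx":0,"dy":0,"dz":0,"yaw":0},{"fingers":1,"dx":0,"dy":0,"dz":0,"yaw":0},{"fingers":1,"dx":0,"dy":0,"dz":0,"yaw":0}]' 50
python3 - <<'E'
from h import *
to(.579,-.0097,.18,75)
s=ctrl.snapshot('scene')[:,:,::-1];t=ctrl.snapshot('top')[:,:,::-1]
cv2.imwrite('pics/s8r.png',s)
cv2.imwrite('pics/s8.png',np.hstack([cv2.resize(s[150:250,240:320],(480,600),interpolation=2),cv2.resize(t[145:225,260:320],(310,600)[:1]+(600,),interpolation=2)]))
E
```

```text
t: 13.1
eef_pos: [0.571, -0.0054, 0.1755]
eef_rot: [-1.389, 1.073, 1.428]
force: [-0.2, -0.0, -2.0]
finger_gap: 0.441
t 13.1 p [ 0.571  -0.0054  0.1755] tilt -0.9997 hd 105.7 q6 -1.88 gap 0.441 F [-0.2 -0.  -2. ] M [ 0.01 -0.08  0.01]
d tool [-0.0047 -0.0065 -0.0063] yaw 30.7
```

View pics/s8.png

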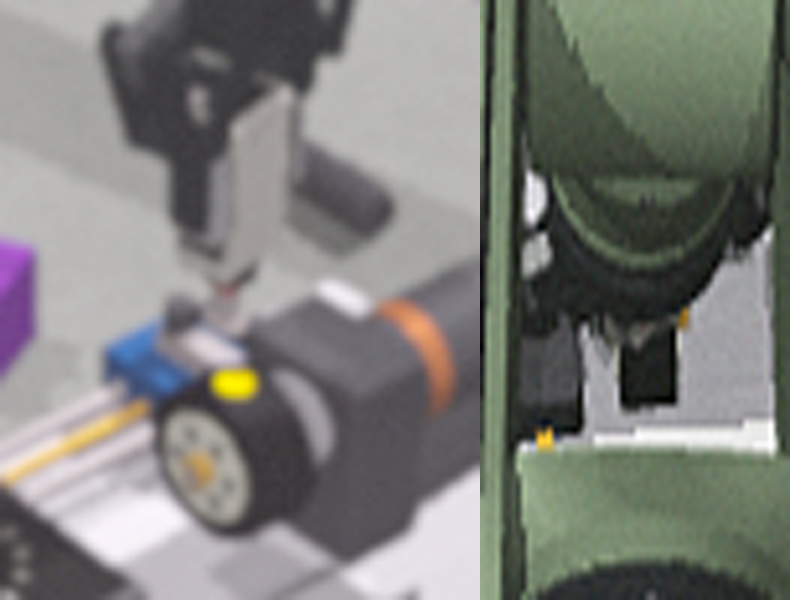

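Run:
```python
from h import *
np.set_printoptions(precision=4,suppress=True)
s=cv2.imread('pics/s8r.png')
cv2.imwrite('pics/s8b.png',cv2.resize(s[190:222,262:302],(800,640)[:1]+(600,),interpolation=2))
for p in [(278.3,203),(278.3,204.5)]: print(onz("scene",p,.1248))
print(proj("scene",[.571,-.0054,.1248]),proj("scene",[.579,-.0097,.107]))
```

```text
[ 0.5681 -0.0015  0.1248]
[ 0.5726 -0.0052  0.1248]
[277.7454 204.2098] [278.3987 213.182 ]
```

View pics/s8b.png

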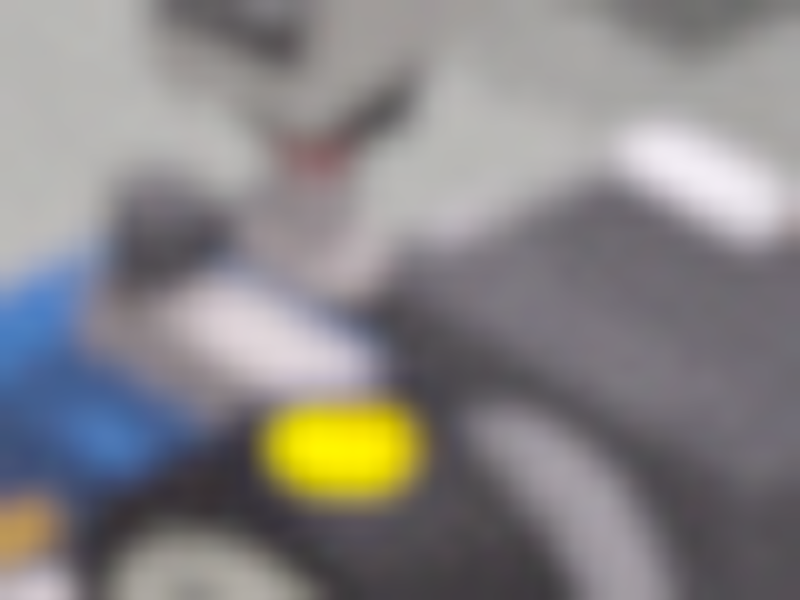

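```bash
python3 -c "
from h import *
to(.580,-.009,.165)"
```

```text
t 13.2 p [ 0.571  -0.0057  0.1755] tilt -0.9997 hd 105.6 q6 -1.88 gap 0.441 F [ 0.2 -0.9 -1.9] M [-0.01 -0.   -0.03]
d tool [ 0.0102 -0.0079 -0.0058] yaw None
```

```bash
python3 -m crank '[{"fingers":1,"dx":0,"dy":-0.008,"dz":-0.006,"yaw":0},{"fingers":1,"dx":0.003,"dy":0,"dz":0,"yaw":0},{"fingers":1,"dx":0.003,"dy":0,"dz":0,"yaw":0},{"fingers":1,"dx":0.003,"dy":0,"dz":0,"yaw":0},{"fingers":1,"dx":0,"dy":0,"dz":0,"yaw":0},{"fingers":1,"dx":0,"dy":0,"dz":0,"yaw":0},{"fingers":1,"dx":0,"dy":0,"dz":0,"yaw":0},{"fingers":1,"dx":0,"dy":0,"dz":0,"yaw":0},{"fingers":1,"dx":0,"dy":0,"dz":0,"yaw":0},{"fingers":1,"dx":0,"dy":0,"dz":0,"yaw":0}]' 50
python3 - <<'E'
from h import *
s=ctrl.snapshot('scene')[:,:,::-1]
cv2.imwrite('pics/s9.png',cv2.resize(s[185:225,255:305],(750,600),interpolation=2))
to(.580,-.009,.165)
E
```

```text
t: 14.03
eef_pos: [0.5813, -0.0098, 0.1649]
eef_rot: [-1.389, 1.074, 1.428]
force: [0.5, -0.1, -1.1]
finger_gap: 0.437
t 14.08 p [ 0.5813 -0.0098  0.1649] tilt -0.9997 hd 105.6 q6 -1.89 gap 0.44 F [ 0.1 -0.6 -0.9] M [-0.01 -0.02 -0.05]
d tool [-0.      0.001   0.0011] yaw None
```

View pics/s9.png

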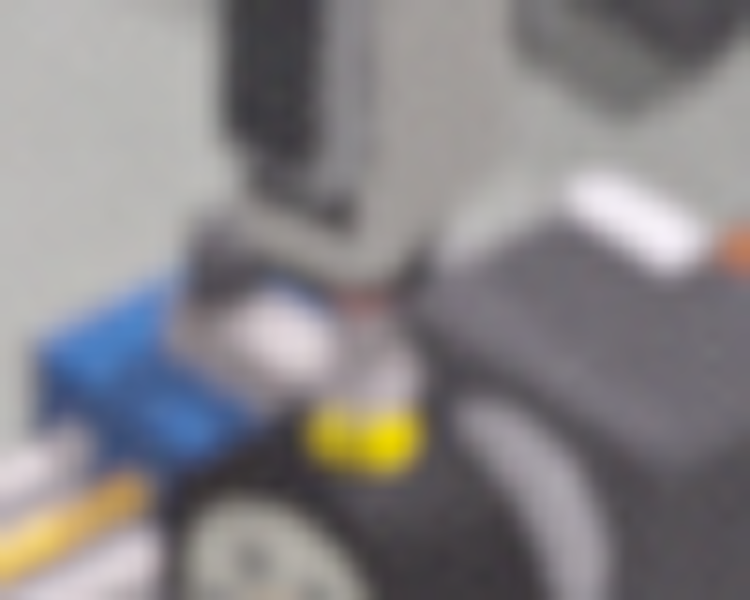

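The foot at (368,400) hangs right above the yellow dot at (365,440), and the spindle is undisturbed. Lower gently and watch the force.

```bash
python3 -m crank '[{"fingers":1,"dx":0,"dy":0.001,"dz":0.001,"yaw":0},{"fingers":1,"dx":0.002,"dy":0,"dz":0,"yaw":0},{"fingers":1,"dx":0.002,"dy":0,"dz":0,"yaw":0},{"fingers":1,"dx":0.002,"dy":0,"dz":0,"yaw":0},{"fingers":1,"dx":0.002,"dy":0,"dz":0,"yaw":0},{"fingers":1,"dx":0.001,"dy":0,"dz":0,"yaw":0},{"fingers":1,"dx":0,"dy":0,"dz":0,"yaw":0},{"fingers":1,"dx":0,"dy":0,"dz":0,"yaw":0},{"fingers":1,"dx":0,"dy":0,"dz":0,"yaw":0},{"fingers":1,"dx":0,"dy":0,"dz":0,"yaw":0}]' 50
python3 - <<'E'
from h import *
to(.580,-.009,.1527)
E
```

```text
t: 14.92
eef_pos: [0.5801, -0.0089, 0.1573]
eef_rot: [-1.39, 1.072, 1.426]
force: [-1.9, -0.4, 1.7]
finger_gap: 0.441
t 14.92 p [ 0.5801 -0.0089  0.1573] tilt -0.9998 hd 105.6 q6 -1.89 gap 0.441 F [-1.9 -0.4  1.7] M [0.01 0.15 0.03]
d tool [ 0.0046  0.     -0.0001] yaw None
```

```bash
python3 -m crank '[{"fingers":1,"dx":0.0015,"dy":0,"dz":0,"yaw":0},{"fingers":1,"dx":0.0015,"dy":0,"dz":0,"yaw":0},{"fingers":1,"dx":0.0015,"dy":0,"dz":0,"yaw":0},{"fingers":1,"dx":0.001,"dy":0,"dz":0,"yaw":0},{"fingers":1,"dx":0,"dy":0,"dz":0,"yaw":0},{"fingers":1,"dx":0,"dy":0,"dz":0,"yaw":0},{"fingers":1,"dx":0,"dy":0,"dz":0,"yaw":0},{"fingers":1,"dx":0,"dy":0,"dz":0,"yaw":0},{"fingers":1,"dx":0,"dy":0,"dz":0,"yaw":0},{"fingers":1,"dx":0,"dy":0,"dz":0,"yaw":0}]' 50
python3 - <<'E'
from h import *
s=ctrl.snapshot('scene')[:,:,::-1]
cv2.imwrite('pics/s10.png',cv2.resize(s[170:225,245:310],(710,600),interpolation=2))
to(.580,-.009,.1527)
E
```

```text
t: 15.75
eef_pos: [0.58, -0.0089, 0.1534]
eef_rot: [-1.391, 1.071, 1.425]
force: [-1.8, 0.7, 4.7]
finger_gap: 0.438
t 15.8 p [ 0.5799 -0.0089  0.1534] tilt -0.9998 hd 105.6 q6 -1.89 gap 0.438 F [-1.5 -0.5  3.7] M [-0.03  0.45 -0.02]
d tool [ 0.0007 -0.0001 -0.0001] yaw None
```

View pics/s10.png

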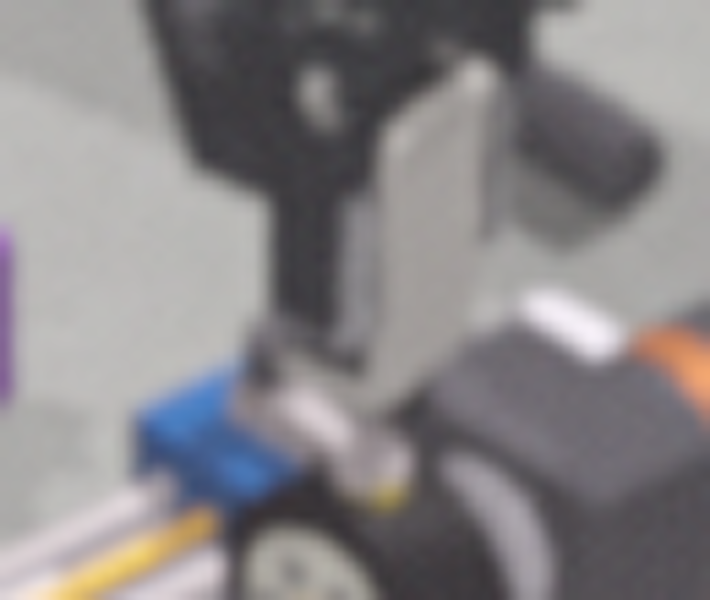

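Run:
```python
from h import *
np.set_printoptions(precision=2,suppress=True)
P=np.array([.579,-.0097,.107])
for d in ([0,0,0],[.01,0,0],[0,.01,0],[0,0,.01]): print(d,proj("scene",P+d))
for z in (.12,.18):print(z,proj("scene",[.58,-.009,z]))
s=ctrl.snapshot('scene')[:,:,::-1];cv2.imwrite('pics/s11r.png',s)
h=cv2.cvtColor(np.ascontiguousarray(s),cv2.COLOR_BGR2HSV);m=cv2.inRange(h,(22,90,90),(36,255,255))[205:222,268:292]
print(np.argwhere(m)[:,::-1]+[268,205])
h0=cv2.cvtColor(cv2.imread('pics/scene0.png'),cv2.COLOR_BGR2HSV);m=cv2.inRange(h0,(22,90,90),(36,255,255))[205:222,268:292]
a=np.argwhere(m)[:,::-1]+[268,205];print(a.min(0),a.max(0))
cv2.imwrite('pics/s11.png',np.hstack([cv2.resize(s[195:225,262:302],(500,375),interpolation=2)]))
print(ctrl.get_obs()["force"],ctrl.get_obs()["moment"])
```

```text
[0, 0, 0] [278.4  213.18]
[0.01, 0, 0] [281.31 215.28]
[0, 0.01, 0] [281.89 211.56]
[0, 0, 0.01] [278.49 209.47]
0.12 [279.05 208.44]
0.18 [279.63 185.3 ]
[[280 215]
 [281 215]
 [280 216]]
[275 211] [283 216]
[-0.8  -0.11  4.41] [-0.02  0.34  0.03]
```

View pics/s11.png

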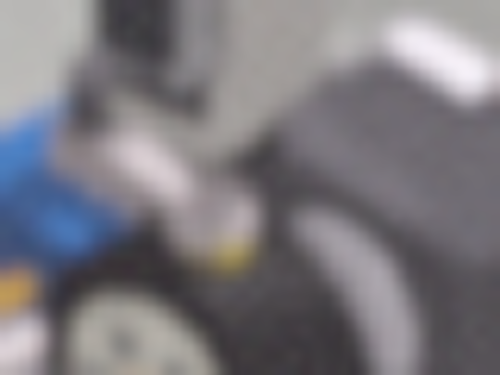

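Run:
```python
from h import *
def box(c,hd,zc):
    a=np.radians(hd);w=np.array([np.cos(a),np.sin(a),0]);n=np.array([np.sin(a),-np.cos(a),0])
    return [[c[0],c[1],zc]+i*.019*w+j*.012*n+np.array([0,0,k*.033]) for i in(-1,1) for j in(-1,1) for k in(-1,1)]
E=[(0,1),(2,3),(4,5),(6,7),(0,2),(4,6),(0,4),(2,6),(1,3),(5,7),(1,5),(3,7)]
def draw(im,c,hd,zc,x,y,w,h,k):
    b=cv2.resize(im[y:y+h,x:x+w],(w*k,h*k),interpolation=2);o=b.copy()
    P=[((proj("scene",p)-[x,y]+.5)*k).astype(int) for p in box(c,hd,zc)]
    for i,j in E: cv2.line(o,tuple(map(int,P[i])),tuple(map(int,P[j])),(0,255,0),1)
    return np.hstack([b,o])
s0=cv2.imread('pics/scene0.png');s=cv2.imread('pics/s11r.png')
A=draw(s0,(.4802,.3389),105.1,.078,335,135,45,55,8)
B=draw(s,(.58,-.009),105.6,.107+.065-.0048,255,165,45,55,8)
cv2.imwrite('pics/o0.png',A);cv2.imwrite('pics/o1.png',B)
```

```text
(no output)
```

View pics/o0.png

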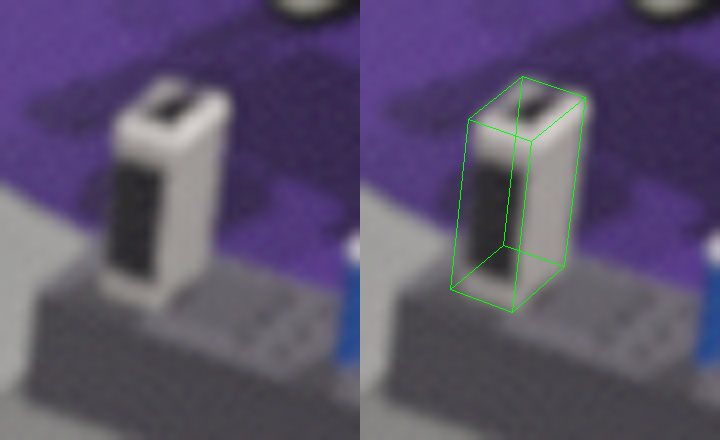

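View pics/o1.png

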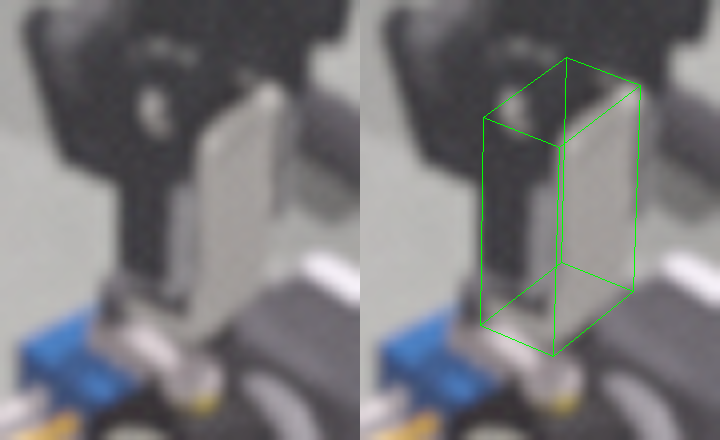

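Contact and force look right, but about 1 mm of the dot shows at (280.5,215.5) and the body leans slightly, with about 1.5 N of sideways force. There is plenty of time, so I'll lift off a little and look again.

```bash
python3 -m crank '[{"fingers":1,"dx":-0.004,"dy":0,"dz":0,"yaw":0},{"fingers":1,"dx":-0.004,"dy":0,"dz":0,"yaw":0},{"fingers":1,"dx":-0.004,"dy":0,"dz":0,"yaw":0},{"fingers":1,"dx":-0.002,"dy":0,"dz":0,"yaw":0},{"fingers":1,"dx":0,"dy":0,"dz":0,"yaw":0},{"fingers":1,"dx":0,"dy":0,"dz":0,"yaw":0},{"fingers":1,"dx":0,"dy":0,"dz":0,"yaw":0},{"fingers":1,"dx":0,"dy":0,"dz":0,"yaw":0},{"fingers":1,"dx":0,"dy":0,"dz":0,"yaw":0},{"fingers":1,"dx":0,"dy":0,"dz":0,"yaw":0}]' 50
cat >> h.py <<'E'
def box(c,hd,zc):
    a=np.radians(hd);w=np.array([np.cos(a),np.sin(a),0]);n=np.array([np.sin(a),-np.cos(a),0])
    return [[c[0],c[1],zc]+i*.019*w+j*.012*n+np.array([0,0,k*.033]) for i in(-1,1) for j in(-1,1) for k in(-1,1)]
EE=[(0,1),(2,3),(4,5),(6,7),(0,2),(4,6),(0,4),(2,6),(1,3),(5,7),(1,5),(3,7)]
def draw(im,c,hd,zc,x,y,w,h,k):
    b=cv2.resize(im[y:y+h,x:x+w],(w*k,h*k),interpolation=2);o=b.copy()
    P=[((proj("scene",p)-[x,y]+.5)*k).astype(int) for p in box(c,hd,zc)]
    for i,j in EE: cv2.line(o,tuple(map(int,P[i])),tuple(map(int,P[j])),(0,255,0),1)
    f=zc-.065;a=np.linspace(0,6.28,16)
    for q in a: cv2.circle(o,tuple(int(v) for v in (proj("scene",[c[0]+.008*np.cos(q),c[1]+.008*np.sin(q),f])-[x,y]+.5)*k),1,(255,0,255),-1)
    return np.hstack([b,o])
E
python3 - <<'E'
from h import *
to(.580,-.009,.1527)
s=np.ascontiguousarray(ctrl.snapshot('scene')[:,:,::-1]);cv2.imwrite('pics/s12r.png',s)
o=ctrl.get_obs();p=o["eef_pos"]
cv2.imwrite('pics/o2.png',draw(s,p[:2],105.6,p[2]-.0507+.065,255,155,45,65,8))
h=cv2.cvtColor(s,cv2.COLOR_BGR2HSV);m=cv2.inRange(h,(22,90,90),(36,255,255))[205:222,268:292]
a=np.argwhere(m)[:,::-1]+[268,205];print(a.min(0),a.max(0),a.mean(0))
E
```

```text
t: 16.68
eef_pos: [0.5801, -0.009, 0.1649]
eef_rot: [-1.389, 1.073, 1.427]
force: [-0.3, 0.2, -1.7]
finger_gap: 0.436
t 16.68 p [ 0.5801 -0.009   0.1649] tilt -0.9998 hd 105.6 q6 -1.89 gap 0.436 F [-0.3  0.2 -1.7] M [ 0.04 -0.01  0.01]
d tool [ 0.0122 -0.0001 -0.0002] yaw None
[275 212] [282 216] [278.875   213.78125]
```

View pics/o2.png

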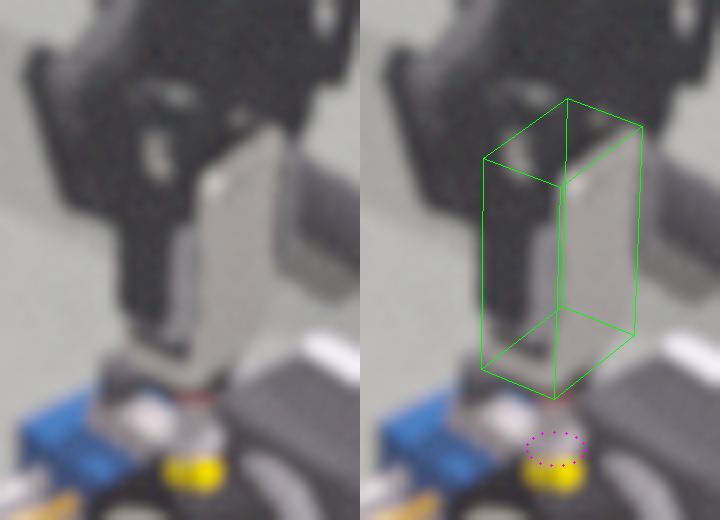

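The gauge hangs free again and the dot hasn't moved, at (278.9,213.8). The foot sits about 2 mm toward the robot of the tool axis, so I'll shift +2 mm in x and press again.

```bash
python3 -m crank '[{"fingers":1,"dx":0,"dy":-0.002,"dz":-0.0005,"yaw":0},{"fingers":1,"dx":0,"dy":0,"dz":0,"yaw":0},{"fingers":1,"dx":0.002,"dy":0,"dz":0,"yaw":0},{"fingers":1,"dx":0.002,"dy":0,"dz":0,"yaw":0},{"fingers":1,"dx":0.002,"dy":0,"dz":0,"yaw":0},{"fingers":1,"dx":0.001,"dy":0,"dz":0,"yaw":0},{"fingers":1,"dx":0.001,"dy":0,"dz":0,"yaw":0},{"fingers":1,"dx":0.001,"dy":0,"dz":0,"yaw":0},{"fingers":1,"dx":0,"dy":0,"dz":0,"yaw":0},{"fingers":1,"dx":0,"dy":0,"dz":0,"yaw":0}]' 50
python3 - <<'E'
from h import *
to(.582,-.0095,.1535)
E
```

```text
t: 17.57
eef_pos: [0.5824, -0.0089, 0.1565]
eef_rot: [-1.39, 1.072, 1.426]
force: [-1.3, 0.5, 1.8]
finger_gap: 0.441
t 17.57 p [ 0.5824 -0.0089  0.1565] tilt -0.9998 hd 105.6 q6 -1.89 gap 0.441 F [-1.3  0.5  1.8] M [0.04 0.22 0.04]
d tool [ 0.003   0.0005 -0.0006] yaw None
```

```bash
python3 -m crank '[{"fingers":1,"dx":0.001,"dy":0,"dz":0,"yaw":0},{"fingers":1,"dx":0.001,"dy":0,"dz":0,"yaw":0},{"fingers":1,"dx":0.001,"dy":0,"dz":0,"yaw":0},{"fingers":1,"dx":0,"dy":0,"dz":0,"yaw":0},{"fingers":1,"dx":0,"dy":0,"dz":0,"yaw":0},{"fingers":1,"dx":0,"dy":0,"dz":0,"yaw":0},{"fingers":1,"dx":0,"dy":0,"dz":0,"yaw":0},{"fingers":1,"dx":0,"dy":0,"dz":0,"yaw":0},{"fingers":1,"dx":0,"dy":0,"dz":0,"yaw":0},{"fingers":1,"dx":0,"dy":0,"dz":0,"yaw":0}]' 50
python3 - <<'E'
from h import *
S=[np.ascontiguousarray(ctrl.snapshot('scene')[:,:,::-1]) for _ in range(5)]
F=[]
for _ in range(4):
    ctrl.snapshot('top');F.append(np.r_[ctrl.get_obs()["force"],ctrl.get_obs()["moment"]])
print(np.mean(F,0).round(2))
to(.582,-.0095,.1535)
s=np.mean(S,0).astype(np.uint8)
h=cv2.cvtColor(s,cv2.COLOR_BGR2HSV);m=cv2.inRange(h,(22,90,90),(36,255,255))[205:222,268:292]
print((np.argwhere(m)[:,::-1]+[268,205]).tolist())
p=ctrl.get_obs()["eef_pos"]
cv2.imwrite('pics/o3.png',draw(s,p[:2],105.6,.107-.0047+.065,255,165,45,55,8))
E
```

```text
t: 18.4
eef_pos: [0.5823, -0.0089, 0.1549]
eef_rot: [-1.391, 1.072, 1.425]
force: [-0.9, 0.1, 3.7]
finger_gap: 0.436
[-1.41  0.22  3.57  0.02  0.28 -0.01]
t 18.85 p [ 0.5823 -0.0088  0.1549] tilt -0.9998 hd 105.6 q6 -1.89 gap 0.441 F [-1.5  0.4  3.2] M [-0.    0.36 -0.02]
d tool [ 0.0014  0.0004 -0.0006] yaw None
[]
```

View pics/o3.png

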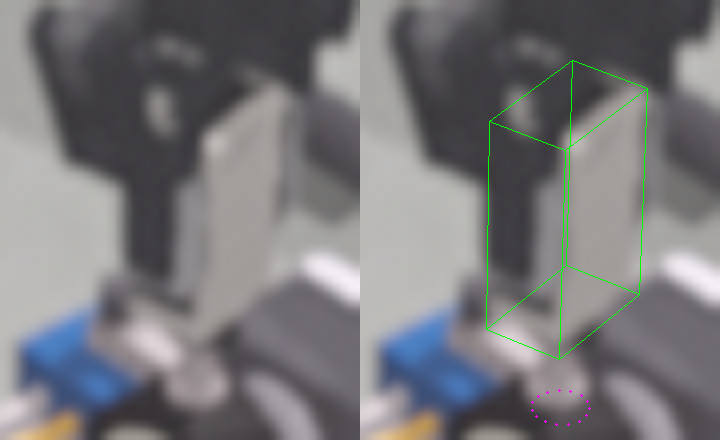

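The dot is now fully covered by the foot at crop (197,382), and the slab edges are within about 0.03 rad of the upright outline. Contact is about 5.5 N, so the nose is about 4 mm in. One more millimetre.

```bash
python3 -m crank '[{"fingers":1,"dx":0.001,"dy":0,"dz":0,"yaw":0},{"fingers":1,"dx":0,"dy":0,"dz":0,"yaw":0},{"fingers":1,"dx":0,"dy":0,"dz":0,"yaw":0},{"fingers":1,"dx":0,"dy":0,"dz":0,"yaw":0},{"fingers":1,"dx":0,"dy":0,"dz":0,"yaw":0},{"fingers":1,"dx":0,"dy":0,"dz":0,"yaw":0},{"fingers":1,"dx":0,"dy":0,"dz":0,"yaw":0},{"fingers":1,"dx":0,"dy":0,"dz":0,"yaw":0},{"fingers":1,"dx":0,"dy":0,"dz":0,"yaw":0},{"fingers":1,"dx":0,"dy":0,"dz":0,"yaw":0}]' 50
python3 - <<'E'
from h import *
F=[]
for _ in range(6):
    s=ctrl.snapshot('scene');o=ctrl.get_obs();F.append(np.r_[o["force"],o["eef_pos"][2]])
F=np.array(F);print(F.mean(0).round(4),F[:,3].round(4),np.abs(o["qvel"]).max())
cv2.imwrite('pics/s13.png',cv2.resize(s[150:290,190:330,::-1],(600,600),interpolation=2))
to(.582,-.0095,.1535)
E
```

```text
t: 19.68
eef_pos: [0.5822, -0.0089, 0.1541]
eef_rot: [-1.391, 1.071, 1.425]
force: [-2.1, -0.6, 3.2]
finger_gap: 0.439
[-1.5504 -0.069   3.6069  0.1541] [0.1541 0.1541 0.1541 0.1541 0.1541 0.1541] 0.0016981144392201647
t 19.98 p [ 0.5822 -0.0089  0.1541] tilt -0.9998 hd 105.6 q6 -1.89 gap 0.439 F [-1.   0.3  3.3] M [0.03 0.3  0.05]
d tool [ 0.0006  0.0004 -0.0006] yaw None
```

View pics/s13.png

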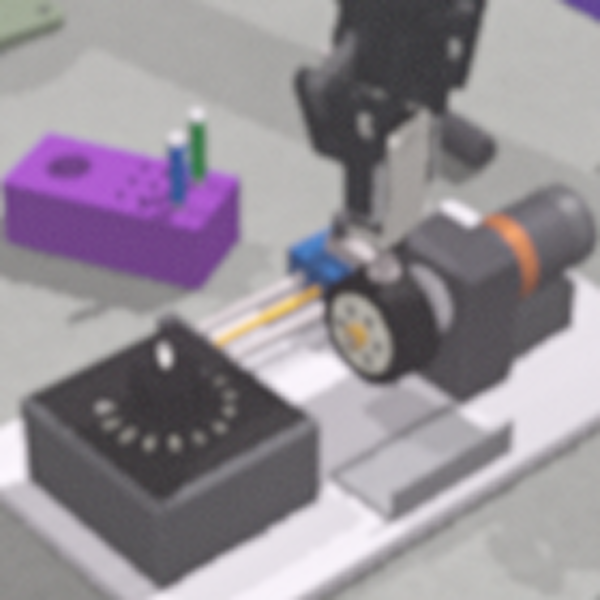

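The foot at (383,268) sits on the crown with the dot fully covered. The dial pointer at (165,353) is at off, and the arm is still. Handing in.

```bash
python3 -c "
from rig import ctrl
print(ctrl.sign_off())"
```

```text
the job is handed in; nothing more can be done
None
```

The job is handed in: the dial is off and the gauge is held in the gripper, pressed on the yellow dot. It took about 20 s of the 48 s allowed, and no verdict was reported.

**Dial:** I turned it anticlockwise past the click. The top view shows the pointer in line with the red dot.

**Gauge:** I lifted it straight out of its stand, carried it to the tyre and pressed it on the dot. The first press left a sliver of the dot showing, so I lifted off, shifted 2 mm away from the robot and pressed again.

**Last checks:**
- **Position:** the foot covers the whole dot in the scene view, and I estimate it is within about 2 mm of the centre.
- **Press:** the force on the tyre is about 5.5 N, worked out from the wrist force plus the gauge's weight. That puts the nose about 4 mm in.
- **Stillness:** the tool height stayed at 0.1541 m over six readings, and joint speeds were below 0.002 rad/s.

**Not fully settled:**
- **Sideways force:** about 1.5 N towards the robot stayed after the second press, and I did not find the cause.
- **Lean:** the gauge leans an estimated 0.03 rad, but the picture only resolves that roughly.
- **Red line:** I could not see it against the collar, so the nose depth comes from force and height only. The last millimetre of press showed no clear rise in force beyond the noise.

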